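Stroke-test three syringes and reject the one that sticks

TASK

Three paste syringes lie in the test rack with their plungers out. Push each plunger in as far as it goes, without forcing it: two run fully home and those syringes stay where they lie in the rack; the one that sticks partway has to be lifted out and laid level across the two V-notched posts of the raised reject stand, centred on it. Leave everything else on the bench as it is.

Things in the scene. Friction and masses are not known exactly. Their poses are not given: they have to be found in the camera images.
- rack: Fixed rack: dark plate 100x200x8 mm, origin at the centre of its underside, z up. Three lanes at its y = -75, 0, 75, each with two 8 mm thick aluminium posts at x = -31 and 28 (tops 49 mm high, 45-degree V-notches, mouth 34 wide). A syringe lies in each, level, axis 46 mm high along the rack's x, thumb disc to -x. Pushed to +x, its flange bears on the front post.
- stand: Fixed reject stand: dark plate 90 (x) x 60 (y) x 8 mm with two narrow aluminium posts, 8 mm thick, at its x = -26 and +26 mm, with open 45-degree V-notches (mouths 34 mm wide, post tops 79 mm above the bench). Origin: centre of the plate's underside, on the bench; z up.
- stand_seat (a point): Point midway between the stand's two notches, 76 mm above the bench, where the middle of a syringe lying in them belongs; x runs from notch to notch, which is the way the syringe lies (either way round); z up.
- syringe_1: White loose syringe, about 85 g, like the other two. Barrel 16 mm diameter, 80 long; origin on its axis at mid-length, x along the axis to the slender nozzle (20 long, from x = +40). Round flange, 32 diameter, at x = -40 to -36. Starts in a lane of the rack; grip the barrel at its middle from above, between the posts (51 mm apart there, 44 on the stand).
- plunger_1 (a joint): How far this syringe's plunger is pushed in, m: 0 fully out, 0.030 fully home (thumb disc 2 mm from the flange). Starts 0 to 4 mm in. Rubs with 2.5 to 3.5 N and stays where it is left; one of the three plungers, not known which, jams solid at 10 to 15 mm.
- thumb_1 (a point): Centre of the outer face of the black thumb disc (22 mm diameter, 4 mm thick, on an 8 mm rod): the place to push, along the syringe's x. It lies 76 mm behind the syringe's origin when fully out, 46 mm when home.
- syringe_2: White loose syringe, about 85 g, like the other two. Barrel 16 mm diameter, 80 long; origin on its axis at mid-length, x along the axis to the slender nozzle (20 long, from x = +40). Round flange, 32 diameter, at x = -40 to -36. Starts in a lane of the rack; grip the barrel at its middle from above, between the posts (51 mm apart there, 44 on the stand).
- plunger_2 (a joint): How far this syringe's plunger is pushed in, m: 0 fully out, 0.030 fully home (thumb disc 2 mm from the flange). Starts 0 to 4 mm in. Rubs with 2.5 to 3.5 N and stays where it is left; one of the three plungers, not known which, jams solid at 10 to 15 mm.
- thumb_2 (a point): Centre of the outer face of the black thumb disc (22 mm diameter, 4 mm thick, on an 8 mm rod): the place to push, along the syringe's x. It lies 76 mm behind the syringe's origin when fully out, 46 mm when home.
- syringe_3: White loose syringe, about 85 g, like the other two. Barrel 16 mm diameter, 80 long; origin on its axis at mid-length, x along the axis to the slender nozzle (20 long, from x = +40). Round flange, 32 diameter, at x = -40 to -36. Starts in a lane of the rack; grip the barrel at its middle from above, between the posts (51 mm apart there, 44 on the stand).
- plunger_3 (a joint): How far this syringe's plunger is pushed in, m: 0 fully out, 0.030 fully home (thumb disc 2 mm from the flange). Starts 0 to 4 mm in. Rubs with 2.5 to 3.5 N and stays where it is left; one of the three plungers, not known which, jams solid at 10 to 15 mm.
- thumb_3 (a point): Centre of the outer face of the black thumb disc (22 mm diameter, 4 mm thick, on an 8 mm rod): the place to push, along the syringe's x. It lies 76 mm behind the syringe's origin when fully out, 46 mm when home.
- stain_vial_1: Bystander: small brown glass bottle with black cap, 22x22x42 mm; origin at the centre of its underside. Leave it alone.
- stain_vial_2: Bystander: small dark bottle with black cap, 22x22x42 mm; origin at the centre of its underside. Leave it alone.
- stone_cast_3: Bystander: tan stone cast of a row of teeth, 63x70x28 mm; origin at the centre of its underside. Leave it alone.
- tape_roll: Bystander: roll of masking tape lying flat, 100x98x25 mm; origin at the centre of its underside. Leave it alone.
Things that resemble listed ones, but are neither listed nor needed, are in the scene too. Leave any purple look-alike of the stand alone.

How it is judged:
By the outcome, as a careful person would: the job done as asked, in the order asked, and still so for the second after the job is handed in, with the robot touching nothing.
It also fails if it takes over 58 s, if anything falls off the work surface, if the arm or the gripper's body presses on something with over 40 N, if the wrist force passes 120 N, or if a joint passes its speed limit or range.

ROBOT

A 6-joint arm with a two-finger parallel gripper is mounted at the origin on a cart in front of the work surface, level with it; the furniture and walls round the work are solid. World frame = base frame: x ahead of the robot, y to its left, z up, the work surface at z = 0. Lengths are in m, angles in rad, forces in N, time in s.
With the tool pointing down it reaches from about 0.25 to 0.725 m from the base axis. Payload 9.7 kg.
Tool frame: the origin (TCP) lies where the fingers leave the gripper's body, on its centre line; the fingertips stand 73 mm ahead of it and the grasp point (between the pads) lies 54 mm ahead of it (env.nose_length is the distance from the TCP to the fingertips, in m); z points along the fingers, y is the line along which they close (so a half turn about z gives the same grasp; the last joint's range is limited). The gripper opens to 85 mm and grips with 20 to 120 N. Pads are 22 mm wide; open, the fingers measure 114 mm over their backs; the gripper's body (76 mm by 85 mm) begins 54 mm behind the grasp point. The pads swing forward as they close: fully open they stand 13 mm farther back than shut.
Start: joints at [1.236, 0.087, 0.176, 1.66, 0, 1.571], TCP at [0.181, 0.519, 0.304] pointing down, gripper open.
Joint ranges: [-3.13, 3.13], [-0.85, 1.81], [-1.15, 1.24], [-2.2, 2.28], [-1.44, 1.52], [-3.14, 3.14]. Speed limits (rad/s): [2.22, 2.22, 2.57, 3.14, 3.14, 3.14].

INTERFACE

Orientations are given as [roll, pitch, yaw] about the fixed x, y, z axes, in that order (R = Rz(yaw) Ry(pitch) Rx(roll)).
In Python, from cell import sensors, eyes, order, env gives the robot as it stands.
- The arm moves only by the tool step_arm, never from a script. Its argument "series" is one flat list of numbers, 7 for each row, row after row: the turn, a rotation vector about the tool's x, y, z in degrees, then the shift along the tool's x, y, z in m, then the finger opening in m, from 0 to 0.0854. In form: [ax, ay, az, tx, ty, tz, grip, ax, ay, az, tx, ty, tz, grip, ...]. A call has 1 to 12 rows; each row shifts and turns the commanded pose from where the row before left it, along the tool's axes as they then stand; what a row does not reach is not made up. A row lasts 1/12 s, in which the tool goes at most 41.7 mm and 7.16 degrees, less where a joint would pass 70% of its speed; a pose out of reach is approached as far as the arm can. A call is refused whole if a number of a shift passes 0.0417 or a number of a turn 7.16, either way. A call with a gripper value outside its range is refused whole. The fingers move at their own pace and stop on an object; "grip_force" is the grip in N (left out, the last holds). Time passes only in rows, so rows that do not move let the fingers close. It gives the time, the measured TCP pose, the force, the opening and the grip force at its end, in the units of the state.
- sensors.sense(): the state, without advancing time (a new reading comes with each control period).
- eyes.grab_frame(name): name is "side" or "top"; returns a dict with "image" (384x512x3 uint8, red, green, blue), "range_z" (384x512 float32, m along the optical axis (not along the pixel's ray), 0 where there is no reading), "mtx" (3x3 intrinsics, pixels), "k1" (the pictures are not rectified: a ray, as slopes to the right and down, at radius r is drawn at 1 + k1 r^2 times it, then the intrinsics apply), "rvec" (rotation vector, rad) and "tvec" (3), from world to camera coordinates, as OpenCV has them. Camera axes: x right, y down, z forward; pixel columns grow to the right and rows downward; lengths in m; the calibration is good to about 2 mm. A picture is of the moment at which its call begins.
- order.finish_job(): hands the job in; it is judged then, once.
The state is a dict: "time": time; "joint_positions": joint angles; "qd": joint speeds; "effort": joint torques, N m; "tool_pos": TCP position; "tool_rot": TCP orientation; "contact_force": force on the tool from outside, world axes, zero at the start; "wrist_torque": the same for the moment, N m; "width": opening from 0.0 (shut) to 1.0 (fully open); "grip_force": force on a finger pad.
Only numpy, scipy, OpenCV 4.12 (cv2) and the standard library are available. Lean on these libraries where they do the work, as an engineer would, in place of code of your own. Each camera call takes 0.05 s, during which the arm holds its last target. There are 200 camera calls.

## Working session

There is one attempt and no reset: what is moved stays moved. The work goes in short steps, Python scripts to look and compute and a tool call to move; the robot and the scene stay as the last step left them, time stands still between calls to the robot, and variables do not carry over. Pictures are saved under pics/ and viewed, at most 10 in all, crops included, and the job is handed in when it is done.

Besides the shell and the picture viewer there is one more tool, called after "Request:" as name(argument=value, ...) on one line, values as JSON. step_arm: Moves the arm, as the interface text tells. Its arguments: {"type":"object","properties":{"series":{"type":"array"},"grip_force":{"type":"number"}},"required":["series"]}

```bash
ls; mkdir -p pics; cat > h.py <<'E'
import numpy as np,cv2,pickle
from cell import sensors,eyes,order,env
def grab(n,tag):
    f=eyes.grab_frame(n); pickle.dump(f,open(f'{n}_{tag}.pkl','wb')); cv2.imwrite(f'pics/{n}_{tag}.png',cv2.cvtColor(f['image'],cv2.COLOR_RGB2BGR)); return f
def load(n,tag): return pickle.load(open(f'{n}_{tag}.pkl','rb'))
def cam(f):
    R=cv2.Rodrigues(np.array(f['rvec'],float))[0]; t=np.array(f['tvec'],float).ravel(); return R,t
def slopes(f,uv):
    return cv2.undistortPoints(np.array(uv,float).reshape(-1,1,2),np.array(f['mtx'],float),np.array([f['k1'],0,0,0.])).reshape(-1,2)
def plane(f,uv,z):
    R,t=cam(f); s=slopes(f,uv); d=np.c_[s,np.ones(len(s))]@R; c=-R.T@t
    return c+d*((z-c[2])/d[:,2])[:,None]
def cloud(f):
    R,t=cam(f); h,w=f['range_z'].shape; vv,uu=np.mgrid[:h,:w]
    s=slopes(f,np.c_[uu.ravel(),vv.ravel()]); z=f['range_z'].ravel()
    P=(np.c_[s*z[:,None],z]-t)@R; P[z==0]=np.nan; return P.reshape(h,w,3)
E
python3 - <<'E'
from h import *
for n in('top','side'):
    f=grab(n,'0'); R,t=cam(f); print(n,-R.T@t,R[2],f['k1'],f['mtx'][0])
print(sensors.sense(),env.nose_length)
E
```

```text
pics
top [ 0.19223414 -0.03319696  1.75702265] [ 0.20573248  0.01639683 -0.97847089] -0.16094332270748832 [434.52886671   0.         256.03655694]
side [-0.00198208 -1.02522231  0.9742174 ] [ 0.38020784  0.69170982 -0.61398658] -0.008219030038439523 [438.19648125   0.         251.10010838]
{'time': 0.1, 'joint_positions': array([1.23598928e+00, 8.74059128e-02, 1.75193873e-01, 1.65978302e+00,
       4.60407923e-06, 1.57077623e+00]), 'qd': array([ 0.00016791, -0.00073963,  0.00143471,  0.00021011,  0.00159307,
       -0.00057502]), 'effort': array([-6.51943174e-05, -5.21557045e+01,  4.65655410e+01,  1.60278630e-02,
        2.61595417e-06, -2.92648082e-06]), 'tool_pos': array([0.18068311, 0.51934941, 0.30324344]), 'tool_rot': array([-3.14039393e+00, -4.62816956e-06,  2.80680570e+00]), 'contact_force': array([-0.24416991,  0.067937  , -0.98066436]), 'wrist_torque': array([-0.00676583,  0.03018141,  0.07226579]), 'grip_force': 0.0, 'width': 0.9980277353868937} 0.0726
```

View pics/top_0.png

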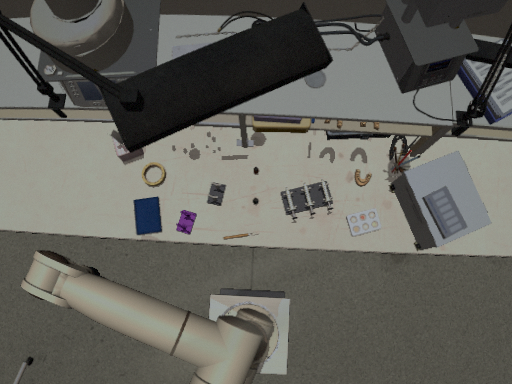

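View pics/side_0.png

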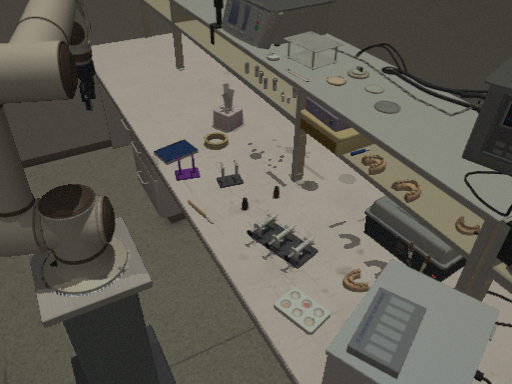

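The top view shows the rack near (307,198) with three white syringes, the stand near (217,194), the purple look-alike at (186,221), and two vials at (256,170) and (256,201). In the side view the rack is near (283,242) and the stand near (230,178). Next I'll crop in and measure.

```bash
python3 - <<'E'
from h import *
f=load('top','0');g=load('side','0')
a=cv2.resize(f['image'][165:235,195:345],None,fx=5,fy=5,interpolation=cv2.INTER_CUBIC)
cv2.imwrite('pics/c1.png',a[...,::-1])
b=cv2.resize(g['image'][150:270,205:325],None,fx=5,fy=5,interpolation=cv2.INTER_CUBIC)
cv2.imwrite('pics/c2.png',b[...,::-1])
for n,f in(('top',f),('side',g)):
    P=cloud(f)
    for (x0,x1,y0,y1) in ((.3,.6,-.35,-.0),(.3,.6,.0,.25)):
        m=(P[...,0]>x0)&(P[...,0]<x1)&(P[...,1]>y0)&(P[...,1]<y1)&(P[...,2]<.15)
        z=P[...,2][m]; print(n,m.sum(),np.percentile(z,[1,30,50,90,99]))
print(plane(load('top','0'),[[307,198],[217,194],[186,221],[256,170],[256,201]],.01))
E
```

```text
top 6428 [-0.75430166 -0.00503356 -0.0013123   0.00914429  0.05544571]
top 4550 [-0.75377183 -0.00538038 -0.0017373   0.00589935  0.05452086]
side 10335 [-0.74957783 -0.73442484 -0.00151448  0.0086163   0.05423601]
side 6147 [-0.75074819 -0.73966278 -0.00747695  0.00250353  0.04824229]
[[ 0.55548316 -0.2137971   0.01      ]
 [ 0.55336296  0.15670825  0.01      ]
 [ 0.43453331  0.27568104  0.01      ]
 [ 0.66349053  0.00167057  0.01      ]
 [ 0.53228789 -0.00519851  0.01      ]]
```

View pics/c1.png

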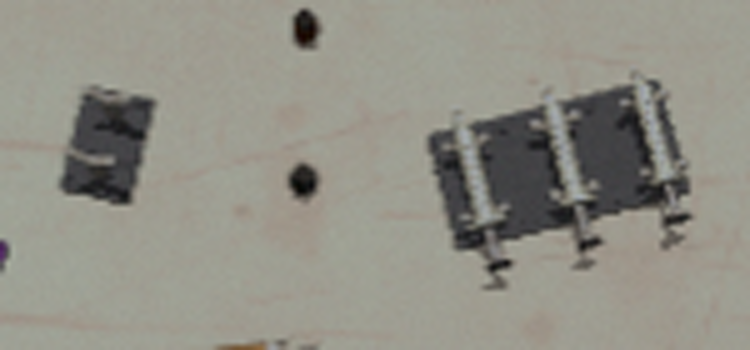

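View pics/c2.png

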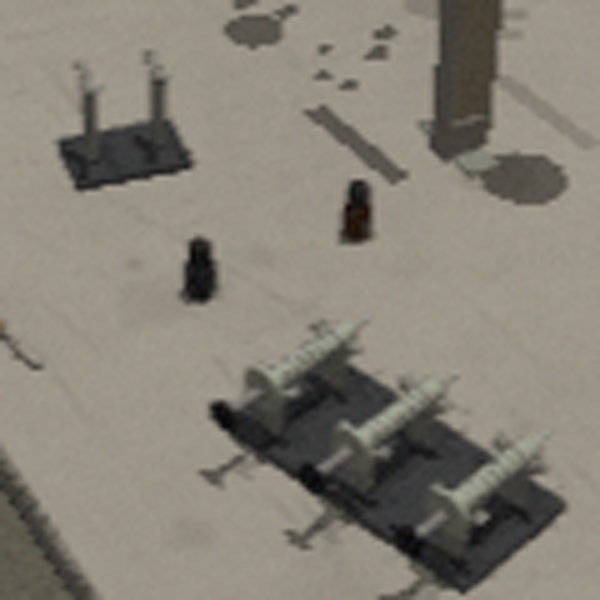

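The crops show all three thumb discs pointing to -x, at roughly crop px (495,265), (585,240) and (675,215). The stand's posts stand at the upper and lower ends of its plate, so its long axis is close to world x.

```bash
python3 - <<'E'
from h import *
def rect(f,m,z):
    c=max(cv2.findContours(m.astype(np.uint8),0,cv2.CHAIN_APPROX_NONE)[0],key=cv2.contourArea).reshape(-1,2)
    p=plane(f,c,z)[:,:2]; r=cv2.minAreaRect((p*1000).astype(np.float32)); return np.round(r[0],1),np.round(r[1],1),round(r[2],1)
for n,boxes in(('top',dict(rack=(275,335,178,220),stand=(204,228,180,208))),('side',dict(rack=(245,325,205,272),stand=(212,246,155,192)))):
    f=load(n,'0'); im=f['image'].astype(int); v=im.max(2)
    sat=v-im.min(2)
    for k,(a,b,c,d) in boxes.items():
        m=np.zeros(v.shape,np.uint8); m[c:d,a:b]=(v[c:d,a:b]<100)
        m=cv2.morphologyEx(m,cv2.MORPH_CLOSE,np.ones((5,5)))
        if k=='rack': m=cv2.morphologyEx(m,cv2.MORPH_OPEN,np.ones((9,9)))
        print(n,k,rect(f,m,.008))
f=load('top','0');v=f['image'].max(2).astype(int)
print('\n'.join(' '.join('%3d'%x for x in r) for r in v[178:225,276:338:1]))
P=cloud(f);m=(P[...,2]>.12)&(P[...,0]>.2)&(P[...,0]<.8)&(abs(P[...,1])<.45)
print('overhead',m.sum(),np.nanmin(P[m],0),np.nanmax(P[m],0))
E
```

```text
top rack (array([ 554.3, -212.5]), array([108. , 198.8]), 16.1)
top stand (array([555. , 161.8]), array([58.4, 90.6]), 80.1)
side rack (array([ 553.5, -208.8]), array([132.1, 218.1]), 17.3)
side stand (array([561.8, 179. ]), array([121.9,  92.2]), 75.0)
159 158 157 161 160 161 160 160 161 161 160 159 161 159 158 159 159 160 157 159 158 160 161 160 160 159 159 158 159 158 160 161 157 159 158 156 159 160 160 160 158 158 159 159 157 155 158 161 158 159 158 159 161 159 159 158 158 159 159 160 159 159
160 161 160 158 160 161 160 160 161 161 162 159 158 159 159 160 157 159 159 159 161 159 158 159 160 158 159 158 159 159 158 160 155 159 157 158 159 157 159 160 158 156 160 157 158 133 137 154 159 159 157 161 158 160 159 160 160 159 158 158 158 158
160 159 158 159 159 159 160 160 159 159 159 161 160 159 159 157 158 158 161 160 157 160 159 157 159 160 158 159 158 158 158 158 159 157 157 159 159 157 158 157 158 160 159 163 158 129 144 136 152 157 158 156 159 159 157 160 161 157 159 160 158 159
157 159 160 157 159 160 160 159 158 160 158 160 158 160 159 158 160 160 157 157 158 158 160 158 154 15
[... 10197 characters left out ...]
 158 157 157 158 159 158 160 159 161 159 160 158 157 159 160 157 159 160 157 156 158 155 159 157 160 159 159 157 161
158 159 159 159 159 160 158 160 158 160 160 159 157 159 157 158 157 159 160 158 159 157 158 156 159 157 160 161 159 159 158 158 161 160 160 159 159 159 159 160 159 158 157 158 159 159 159 159 158 159 159 158 160 158 157 158 156 159 157 160 162 158
159 158 159 158 159 158 161 160 159 157 158 160 160 159 159 160 160 160 158 159 158 160 159 158 160 158 157 159 158 159 160 159 158 158 158 159 158 159 157 157 159 161 159 158 159 159 157 157 158 157 159 158 159 158 158 161 160 159 158 159 161 158
overhead 20079 [ 0.20017371 -0.4498353   0.1236063 ] [0.7999956  0.4499487  1.03230882]
```

```bash
cat > m.py <<'E'
from h import *
from scipy.ndimage import map_coordinates
def samp(f,P):
    uv=cv2.projectPoints(np.asarray(P,float).reshape(-1,3),np.array(f['rvec'],float),np.array(f['tvec'],float),np.array(f['mtx'],float),np.array([f['k1'],0,0,0.]))[0].reshape(-1,2)
    return map_coordinates(f['image'].max(2).astype(float),uv.T[::-1],order=1)
def edges(v,s,lvl):  # first/last crossing below lvl
    i=np.where(v<lvl)[0]
    return s[i[0]],s[i[-1]]
def W(pose,x,y,z):
    X,Y,th=pose;x,y,z=np.broadcast_arrays(x,y,z);c,n=np.cos(th),np.sin(th)
    return np.stack([X+c*x-n*y,Y+n*x+c*y,z],-1)
E
python3 - <<'E'
from m import *
s=np.arange(-80,80.1,.5)/1000
for name,pose,hx,hy,xs,ys in(('rack',(.5545,-.2125,np.radians(16.1)),.05,.1,(-.045,-.01,.01,.045),(-.042,-.036,.03,.036,.042)),('stand',(.555,.1618,np.radians(-9.9)),.045,.03,(-.035,-.01,0,.01),(-.022,-.015,.015,.022))):
  for n in('top','side'):
    f=load(n,'0');pose=list(pose)
    for it in range(4):
        # x-edges
        E=np.array([edges(samp(f,W(pose,s,y,.008)),s,115) for y in ys])
        s2=s*1.6
        F=np.array([edges(samp(f,W(pose,x,s2,.008)),s2,115) for x in xs])
        if it<3 and n=='top':
            dx=np.median(E.mean(1)); dy=np.median(F.mean(1)); pf=np.polyfit(ys,E[:,1],1)[0]; pg=np.polyfit(ys,E[:,0],1)[0]
            p=W(pose,dx,dy,0); pose=[p[0],p[1],pose[2]-np.arctan((pf+pg)/2 if name=='rack' else 0)+(np.arctan((np.polyfit(xs,F[:,0],1)[0]+np.polyfit(xs,F[:,1],1)[0])/2)if name=='stand' else 0)]
    print(name,n,np.round(pose[:2],4),np.degrees(pose[2]).round(2));print((E*1000).round(1).T,'\n',(F*1000).round(1).T)
  if name=='rack':
    R=pose
    for n in('top','side'):
      f=load(n,'0')
      for L in(-.075,0,.075):
        xs=np.arange(-20,21,4)/1000; o=np.arange(-14,14.1,.5)/1000
        c=[(lambda w:(w*o).sum()/w.sum())(np.clip(samp(f,W(R,x,L+o,.046))-95,0,None)) for x in xs]
        q=np.polyfit(xs,c,1); a=np.arange(-95,-40,1)/1000
        v=samp(f,W(R,a,L+q[1]+q[0]*a,.046))
        print(n,L,'lat mm',(q[1]*1000).round(2),'slope deg',np.degrees(q[0]).round(2),'thumb', [int(k) for k in v])
E
```

```text
rack top [ 0.558  -0.2111] 16.9
[[-49.5 -52.  -51.  -51.5 -50. ]
 [ 50.5  50.5  50.5  51.   50. ]] 
 [[ -99.2 -100.8 -100.   -99.2]
 [ 100.8  100.   100.    99.2]]
rack side [ 0.558  -0.2111] 16.9
[[-54.  -55.  -54.5 -54.5 -54. ]
 [ 63.5  50.5   1.5  61.5  62. ]] 
 [[-105.6 -106.4 -106.4 -104.8]
 [ 113.6  115.2   97.6   97.6]]
top -0.075 lat mm -1.23 slope deg -0.29 thumb [151, 152, 152, 150, 143, 134, 123, 114, 121, 130, 140, 152, 153, 154, 156, 157, 143, 123, 102, 81, 67, 58, 50, 42, 47, 70, 93, 115, 132, 129, 127, 126, 125, 127, 130, 132, 135, 133, 132, 133, 134, 133, 126, 120, 115, 111, 108, 107, 108, 110, 101, 92, 82, 71, 86]
top 0 lat mm -1.22 slope deg -0.87 thumb [151, 148, 139, 130, 120, 109, 116, 126, 137, 148, 150, 151, 151, 151, 139, 121, 103, 85, 71, 61, 52, 45, 47, 68, 89, 109, 124, 122, 120, 119, 118, 119, 121, 123, 125, 123, 122, 121, 122, 122, 123, 121, 119, 116, 114, 112, 112, 112, 112, 112, 114, 114, 106, 97, 89]
top 0.075 lat mm -1.01 slope deg -0.56 thumb [147, 136, 124, 111, 107, 104, 101, 98, 104, 111, 117, 122, 126, 130, 134, 139, 127, 104, 80, 56, 43, 44, 47,
[... 642 characters left out ...]
0, 115, 113, 114, 115, 116, 115, 112, 112, 111, 111, 115, 118, 116, 113, 113, 117, 123, 122, 117, 113, 109]
side 0.075 lat mm 4.97 slope deg -0.79 thumb [157, 157, 157, 157, 157, 156, 155, 154, 154, 155, 156, 156, 156, 151, 146, 141, 136, 124, 108, 91, 72, 55, 43, 33, 25, 21, 30, 38, 45, 51, 64, 80, 97, 113, 126, 136, 145, 152, 157, 155, 153, 153, 153, 150, 147, 142, 138, 133, 127, 120, 111, 101, 96, 90, 84]
stand top [0.5543 0.1617] -9.54
[[-45.  -46.  -45.  -46. ]
 [ 47.   47.   44.   41.5]] 
 [[-30.4 -30.4 -30.4 -29.6]
 [ 30.4  24.   29.6  29.6]]
stand side [0.5543 0.1617] -9.54
[[-44.5 -44.  -43.  -42.5]
 [ 48.5  47.5  47.5  47. ]] 
 [[-41.6 -42.4 -40.  -42.4]
 [ 27.2  68.8  80.8  27.2]]
```

Request:
step_arm(series=[0, 0, 7, 0, 0, 0, 0])

```text
time: 0.18
tool_pos: [0.1807, 0.5194, 0.3034]
tool_rot: [-3.141, 0.0, 2.687]
contact_force: [0.1, -0.3, -0.3]
width: 0.88
grip_force: 0.0
```

```bash
python3 -c "
from h import *
print({k:np.round(v,3) for k,v in sensors.sense().items()})"
```

```text
{'time': np.float64(0.183), 'joint_positions': array([1.236, 0.087, 0.175, 1.66 , 0.   , 1.691]), 'qd': array([ 1.000e-03, -1.000e-03,  0.000e+00,  1.000e-03, -1.000e-03,
        1.645e+00]), 'effort': array([ 3.0000e-03, -5.1924e+01,  4.6396e+01,  1.2000e-02, -0.0000e+00,
       -4.6350e+00]), 'tool_pos': array([0.181, 0.519, 0.303]), 'tool_rot': array([-3.141,  0.   ,  2.687]), 'contact_force': array([ 0.139, -0.257, -0.252]), 'wrist_torque': array([-0.011,  0.008,  0.025]), 'grip_force': np.float64(0.0), 'width': np.float64(0.88)}
```

```bash
cat > p.py <<'E'
from m import *
RACK=(.558,-.2111,np.radians(16.6)); STAND=(.5555,.1615,np.radians(-9.6))
def rel(pose):
    s=sensors.sense();p=s['tool_pos'];X,Y,th=pose;c,n=np.cos(th),np.sin(th);d=p-np.array([X,Y,0])
    return np.array([c*d[0]+n*d[1],-n*d[0]+c*d[1],p[2]]),np.degrees(s['tool_rot'])
if __name__=='__main__':
    for P in(RACK,STAND): print([np.round(k,4) for k in rel(P)])
E
python3 p.py
```

```text
[array([-0.1529,  0.8078,  0.3034]), array([-1.799422e+02,  6.400000e-03,  1.539321e+02])]
[array([-0.4293,  0.2904,  0.3034]), array([-1.799422e+02,  6.400000e-03,  1.539321e+02])]
```

Request:
step_arm(series=[0, 0, -7.13, 0, 0, 0, 0, 0, 0, -7.13, 0, 0, 0, 0, 0, 0, -7.13, 0, 0, 0, 0, 0, 0, -7.13, 0, 0, 0, 0, 0, 0, -7.13, 0, 0, 0, 0, 0, 0, -7.13, 0, 0, 0, 0])

```text
time: 0.68
tool_pos: [0.1807, 0.5194, 0.3035]
tool_rot: [-3.141, -0.0, -2.846]
contact_force: [-0.1, -0.4, -0.1]
width: 0.003
grip_force: 0.0
```

Request:
step_arm(series=[0, 0, 0, -0.002, -0.0367, 0, 0, 0, 0, 0, -0.002, -0.0367, 0, 0, 0, 0, 0, -0.002, -0.0367, 0, 0, 0, 0, 0, -0.002, -0.0367, 0, 0, 0, 0, 0, -0.002, -0.0367, 0, 0, 0, 0, 0, -0.002, -0.0367, 0, 0, 0, 0, 0, -0.002, -0.0367, 0, 0, 0, 0, 0, -0.002, -0.0367, 0, 0, 0, 0, 0, -0.002, -0.0367, 0, 0, 0, 0, 0, -0.002, -0.0367, 0, 0, 0, 0, 0, -0.002, -0.0367, 0, 0, 0, 0, 0, -0.002, -0.0367, 0, 0])

```text
time: 1.68
tool_pos: [0.3294, 0.1025, 0.3039]
tool_rot: [3.142, 0.0, -2.852]
contact_force: [0.7, 1.0, 1.2]
width: 0.0
grip_force: 0.0
```

Request:
step_arm(series=[0, 0, 0, -0.002, -0.0367, 0, 0, 0, 0, 0, -0.002, -0.0367, 0, 0, 0, 0, 0, -0.002, -0.0367, 0, 0, 0, 0, 0, -0.002, -0.0367, 0, 0, 0, 0, 0, -0.002, -0.0367, 0, 0, 0, 0, 0, -0.002, -0.0367, 0, 0, 0, 0, 0, -0.002, -0.0367, 0, 0, 0, 0, 0, -0.002, -0.0367, 0, 0, 0, 0, 0, 0, 0, 0.03, 0, 0, 0, 0, 0, 0, 0.03, 0, 0, 0, 0, 0, 0, 0.03, 0, 0, 0, 0, 0, 0, 0, 0])

```text
time: 2.68
tool_pos: [0.4267, -0.172, 0.2079]
tool_rot: [3.136, -0.007, -2.853]
contact_force: [-1.8, 0.4, -1.3]
width: -0.005
grip_force: 0.0
```

```bash
python3 p.py
```

```text
[array([-0.1147,  0.075 ,  0.2079]), array([ 179.684 ,   -0.397 , -163.4413])]
[array([-0.0714, -0.3504,  0.2079]), array([ 179.684 ,   -0.397 , -163.4413])]
```

Request:
step_arm(series=[0, 0, 0, 0, 0, 0.03, 0, 0, 0, 0, 0, 0, 0.03, 0, 0, 0, 0, 0, 0, 0.03, 0, 0, 0, 0, 0, 0, 0.012, 0, 0, 0, 0, 0, 0, 0, 0, 0, 0, 0, 0, 0, 0, 0, 0, 0, 0, 0, 0, 0, 0])

```text
time: 3.27
tool_pos: [0.4297, -0.1729, 0.1143]
tool_rot: [-3.14, 0.002, -2.852]
contact_force: [-0.0, -0.4, 0.5]
width: -0.004
grip_force: 0.0
```

```bash
python3 p.py; python3 - <<'E'
from h import *
f=grab('side','1');b=cv2.resize(f['image'][170:270,205:325],None,fx=6,fy=6,interpolation=cv2.INTER_CUBIC)
cv2.imwrite('pics/c3.png',b[...,::-1])
E
```

```text
[array([-0.112 ,  0.0733,  0.1143]), array([-1.798994e+02,  1.258000e-01, -1.633935e+02])]
[array([-0.0682, -0.3507,  0.1143]), array([-1.798994e+02,  1.258000e-01, -1.633935e+02])]
```

View pics/c3.png

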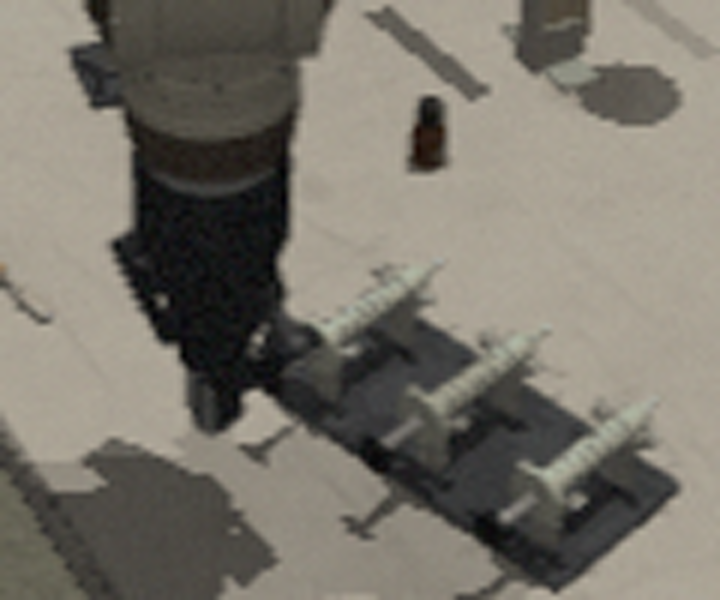

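The picture shows the closed fingertips (crop px (210,400)) lined up behind the first thumb disc (px (265,345)). I'll approach it now.

Request:
step_arm(series=[0, 0, 0, -0.005, 0, 0.003, 0, 0, 0, 0, -0.005, 0, 0, 0, 0, 0, 0, -0.005, 0, 0, 0, 0, 0, 0, -0.005, 0, 0, 0, 0, 0, 0, -0.002, 0, 0, 0, 0, 0, 0, 0, 0, 0, 0, 0, 0, 0, 0, 0, 0, 0])

```text
time: 3.9
tool_pos: [0.4499, -0.1661, 0.1088]
tool_rot: [3.141, -0.0, -2.852]
contact_force: [-0.4, 0.3, 0.4]
width: -0.001
grip_force: 0.0
```

Request:
step_arm(series=[0, 0, 0, -0.002, 0, 0, 0, 0, 0, 0, -0.002, 0, 0, 0, 0, 0, 0, -0.002, 0, 0, 0])

```text
time: 4.15
tool_pos: [0.4556, -0.1645, 0.1089]
tool_rot: [3.142, -0.0, -2.852]
contact_force: [-1.0, -0.0, 0.4]
width: 0.0
grip_force: 0.4
```

Request:
step_arm(series=[0, 0, 0, -0.002, 0, 0, 0, 0, 0, 0, -0.002, 0, 0, 0])

```text
time: 4.32
tool_pos: [0.4591, -0.1634, 0.1088]
tool_rot: [3.142, -0.001, -2.852]
contact_force: [-3.1, 0.8, 2.4]
width: -0.003
grip_force: 1.8
```

```bash
python3 p.py
```

```text
[array([-0.0811,  0.0739,  0.1088]), array([ 1.799960e+02, -6.080000e-02, -1.634146e+02])]
[array([-0.0408, -0.3364,  0.1088]), array([ 1.799960e+02, -6.080000e-02, -1.634146e+02])]
```

Request:
step_arm(series=[0, 0, 0, -0.002, 0, 0, 0, 0, 0, 0, -0.001, 0, 0, 0])

```text
time: 4.48
tool_pos: [0.4623, -0.1625, 0.1088]
tool_rot: [3.142, -0.0, -2.852]
contact_force: [-3.7, -0.5, 1.7]
width: -0.006
grip_force: 1.8
```

Request:
step_arm(series=[0, 0, 0, -0.001, 0, 0, 0, 0, 0, 0, -0.001, 0, 0, 0])

```text
time: 4.65
tool_pos: [0.4641, -0.1619, 0.1088]
tool_rot: [3.141, -0.0, -2.852]
contact_force: [-2.5, -1.3, 0.5]
width: -0.003
grip_force: 1.8
```

Request:
step_arm(series=[0, 0, 0, -0.001, 0, 0, 0, 0, 0, 0, -0.001, 0, 0, 0])

```text
time: 4.82
tool_pos: [0.4661, -0.1613, 0.1088]
tool_rot: [3.141, -0.0, -2.852]
contact_force: [-4.0, -0.5, 0.9]
width: -0.001
grip_force: 1.8
```

Request:
step_arm(series=[0, 0, 0, -0.001, 0, 0, 0, 0, 0, 0, -0.001, 0, 0, 0])

```text
time: 4.98
tool_pos: [0.468, -0.1608, 0.1089]
tool_rot: [3.142, -0.0, -2.852]
contact_force: [-3.8, -0.9, 0.7]
width: -0.004
grip_force: 1.8
```

Request:
step_arm(series=[0, 0, 0, -0.001, 0, 0, 0, 0, 0, 0, -0.001, 0, 0, 0])

```text
time: 5.15
tool_pos: [0.47, -0.1602, 0.1089]
tool_rot: [3.141, -0.0, -2.852]
contact_force: [-3.0, -0.2, -0.5]
width: 0.0
grip_force: 1.8
```

Request:
step_arm(series=[0, 0, 0, -0.001, 0, 0, 0, 0, 0, 0, -0.001, 0, 0, 0])

```text
time: 5.32
tool_pos: [0.4719, -0.1596, 0.1088]
tool_rot: [3.141, -0.0, -2.852]
contact_force: [-3.7, 0.0, 0.9]
width: -0.0
grip_force: 1.8
```

```bash
python3 p.py
```

```text
[array([-0.0678,  0.0739,  0.1088]), array([ 1.799942e+02, -4.100000e-03, -1.634004e+02])]
[array([-0.0289, -0.3306,  0.1088]), array([ 1.799942e+02, -4.100000e-03, -1.634004e+02])]
```

Request:
step_arm(series=[0, 0, 0, -0.001, 0, 0, 0, 0, 0, 0, -0.001, 0, 0, 0])

```text
time: 5.48
tool_pos: [0.4738, -0.159, 0.1089]
tool_rot: [3.141, -0.0, -2.852]
contact_force: [-3.3, -0.8, 0.4]
width: 0.002
grip_force: 1.8
```

Request:
step_arm(series=[0, 0, 0, -0.002, 0, 0, 0, 0, 0, 0, -0.002, 0, 0, 0, 0, 0, 0, -0.001, 0, 0, 0])

```text
time: 5.73
tool_pos: [0.4788, -0.1575, 0.1089]
tool_rot: [3.141, 0.0, -2.852]
contact_force: [-3.8, 0.9, 1.0]
width: 0.001
grip_force: 1.8
```

Request:
step_arm(series=[0, 0, 0, -0.001, 0, 0, 0, 0, 0, 0, -0.001, 0, 0, 0])

```text
time: 5.9
tool_pos: [0.4806, -0.157, 0.1089]
tool_rot: [3.142, -0.0, -2.852]
contact_force: [-3.4, 1.1, 0.7]
width: -0.003
grip_force: 1.8
```

Request:
step_arm(series=[0, 0, 0, -0.001, 0, 0, 0, 0, 0, 0, -0.001, 0, 0, 0])

```text
time: 6.07
tool_pos: [0.4824, -0.1564, 0.1089]
tool_rot: [3.141, -0.0, -2.852]
contact_force: [-4.0, 1.7, 1.1]
width: 0.003
grip_force: 1.8
```

```bash
python3 p.py
```

```text
[array([-0.0568,  0.074 ,  0.1089]), array([ 1.799914e+02, -3.100000e-03, -1.633998e+02])]
[array([-0.019 , -0.3257,  0.1089]), array([ 1.799914e+02, -3.100000e-03, -1.633998e+02])]
```

Request:
step_arm(series=[0, 0, 0, -0.001, 0, 0, 0])

```text
time: 6.15
tool_pos: [0.4834, -0.1562, 0.1089]
tool_rot: [3.141, -0.0, -2.852]
contact_force: [-4.0, 1.4, 1.1]
width: -0.0
grip_force: 1.8
```

Request:
step_arm(series=[0, 0, 0, -0.001, 0, 0, 0])

```text
time: 6.23
tool_pos: [0.4844, -0.1559, 0.1089]
tool_rot: [3.141, -0.0, -2.852]
contact_force: [-4.8, 0.5, 1.1]
width: -0.0
grip_force: 1.8
```

Request:
step_arm(series=[0, 0, 0, -0.001, 0, 0, 0])

```text
time: 6.32
tool_pos: [0.4847, -0.1557, 0.1087]
tool_rot: [3.141, -0.002, -2.852]
contact_force: [-10.6, -1.2, 3.4]
width: -0.001
grip_force: 5.7
```

Request:
step_arm(series=[0, 0, 0, 0, 0, 0, 0])

```text
time: 6.4
tool_pos: [0.4847, -0.1558, 0.1088]
tool_rot: [3.142, -0.002, -2.852]
contact_force: [-7.2, -0.9, 2.7]
width: 0.003
grip_force: 4.0
```

```bash
python3 p.py
```

```text
[array([-0.0545,  0.074 ,  0.1088]), array([ 1.799955e+02, -1.049000e-01, -1.634157e+02])]
[array([-0.0169, -0.3246,  0.1088]), array([ 1.799955e+02, -1.049000e-01, -1.634157e+02])]
```

Request:
step_arm(series=[0, 0, 0, 0.02, 0, 0, 0, 0, 0, 0, 0.022, 0, 0, 0, 0, 0, 0, 0, -0.0375, 0, 0, 0, 0, 0, 0, -0.0375, 0, 0, 0, 0, 0, 0, 0, 0, 0, 0, 0, 0, 0, 0, 0, 0, 0, 0, 0, 0, 0, 0, 0])

```text
time: 6.98
tool_pos: [0.4667, -0.2397, 0.1089]
tool_rot: [-3.142, 0.0, -2.853]
contact_force: [-1.7, 0.5, -0.5]
width: -0.0
grip_force: 0.0
```

```bash
python3 p.py
```

```text
[array([-0.0957, -0.0013,  0.1089]), array([-1.799951e+02,  2.610000e-02, -1.634396e+02])]
[array([-0.0207, -0.4104,  0.1089]), array([-1.799951e+02,  2.610000e-02, -1.634396e+02])]
```

Request:
step_arm(series=[0, 0, 0, -0.004, 0, 0, 0, 0, 0, 0, -0.004, 0, 0, 0, 0, 0, 0, -0.004, 0, 0, 0, 0, 0, 0, -0.004, 0, 0, 0, 0, 0, 0, -0.003, 0, 0, 0, 0, 0, 0, -0.002, 0, 0, 0])

```text
time: 7.48
tool_pos: [0.4868, -0.233, 0.1089]
tool_rot: [3.141, -0.0, -2.851]
contact_force: [-3.0, 0.6, 1.8]
width: -0.004
grip_force: 1.5
```

Request:
step_arm(series=[0, 0, 0, -0.001, 0, 0, 0, 0, 0, 0, -0.001, 0, 0, 0])

```text
time: 7.65
tool_pos: [0.4885, -0.2328, 0.1088]
tool_rot: [3.141, -0.0, -2.852]
contact_force: [-3.1, 1.5, 1.7]
width: -0.002
grip_force: 1.5
```

Request:
step_arm(series=[0, 0, 0, -0.001, 0, 0, 0, 0, 0, 0, -0.001, 0, 0, 0])

```text
time: 7.82
tool_pos: [0.4894, -0.2325, 0.1086]
tool_rot: [3.141, -0.003, -2.852]
contact_force: [-13.1, -1.7, 5.7]
width: 0.002
grip_force: 6.5
```

```bash
python3 p.py
```

```text
[array([-0.0718, -0.0009,  0.1086]), array([ 1.799702e+02, -1.462000e-01, -1.634258e+02])]
[array([ 0.0005, -0.3995,  0.1086]), array([ 1.799702e+02, -1.462000e-01, -1.634258e+02])]
```

Lane 0 jammed at about 12.7 mm (force rose to 13 N with the tool stopped). I'll back off and move to the third lane.

Request:
step_arm(series=[0, 0, 0, 0.012, 0, 0, 0, 0, 0, 0, 0.014, 0, 0, 0, 0, 0, 0, 0, -0.0375, 0, 0, 0, 0, 0, 0, -0.0375, 0, 0, 0, 0, 0, 0, 0, 0, 0, 0, 0, 0, 0, 0, 0, 0, 0, 0, 0, 0, 0, 0, 0])

```text
time: 8.4
tool_pos: [0.4865, -0.3119, 0.1087]
tool_rot: [3.141, 0.0, -2.853]
contact_force: [0.2, 1.1, -0.5]
width: -0.002
grip_force: 0.0
```

```bash
python3 p.py
```

```text
[array([-0.0973, -0.0762,  0.1087]), array([ 1.799827e+02,  1.260000e-02, -1.634468e+02])]
[array([ 0.0109, -0.4783,  0.1087]), array([ 1.799827e+02,  1.260000e-02, -1.634468e+02])]
```

Request:
step_arm(series=[0, 0, 0, -0.004, 0, 0, 0, 0, 0, 0, -0.004, 0, 0, 0, 0, 0, 0, -0.004, 0, 0, 0, 0, 0, 0, -0.004, 0, 0, 0, 0, 0, 0, -0.004, 0, 0, 0, 0, 0, 0, -0.003, 0, 0, 0, 0, 0, 0, -0.002, 0, 0, 0])

```text
time: 8.98
tool_pos: [0.5112, -0.3042, 0.1089]
tool_rot: [3.141, -0.0, -2.851]
contact_force: [-2.4, 1.9, 0.8]
width: -0.001
grip_force: 1.3
```

Request:
step_arm(series=[0, 0, 0, -0.003, 0, 0, 0, 0, 0, 0, -0.003, 0, 0, 0, 0, 0, 0, -0.003, 0, 0, 0, 0, 0, 0, -0.002, 0, 0, 0, 0, 0, 0, -0.002, 0, 0, 0, 0, 0, 0, -0.001, 0, 0, 0])

```text
time: 9.48
tool_pos: [0.5245, -0.3004, 0.1088]
tool_rot: [3.141, -0.0, -2.852]
contact_force: [-3.5, 1.4, 1.6]
width: -0.0
grip_force: 1.3
```

Request:
step_arm(series=[0, 0, 0, -0.001, 0, 0, 0, 0, 0, 0, -0.001, 0, 0, 0])

```text
time: 9.65
tool_pos: [0.5262, -0.2999, 0.1088]
tool_rot: [3.141, -0.0, -2.852]
contact_force: [-3.2, 1.4, 0.6]
width: -0.001
grip_force: 1.3
```

```bash
python3 p.py
```

```text
[array([-0.0559, -0.0761,  0.1088]), array([ 1.799893e+02, -8.400000e-03, -1.634043e+02])]
[array([ 0.0481, -0.4599,  0.1088]), array([ 1.799893e+02, -8.400000e-03, -1.634043e+02])]
```

Request:
step_arm(series=[0, 0, 0, -0.001, 0, 0, 0])

```text
time: 9.73
tool_pos: [0.5271, -0.2997, 0.1088]
tool_rot: [3.141, -0.0, -2.852]
contact_force: [-3.3, 2.1, -0.2]
width: -0.001
grip_force: 1.3
```

Request:
step_arm(series=[0, 0, 0, -0.001, 0, 0, 0])

```text
time: 9.82
tool_pos: [0.5281, -0.2994, 0.1088]
tool_rot: [3.141, -0.0, -2.852]
contact_force: [-2.4, 1.5, 0.7]
width: 0.005
grip_force: 1.3
```

Request:
step_arm(series=[0, 0, 0, -0.001, 0, 0, 0])

```text
time: 9.9
tool_pos: [0.5285, -0.2992, 0.1088]
tool_rot: [3.141, -0.002, -2.852]
contact_force: [-10.0, -1.4, 3.1]
width: 0.002
grip_force: 4.8
```

Request:
step_arm(series=[0, 0, 0, 0, 0, 0, 0])

```text
time: 9.98
tool_pos: [0.5285, -0.2993, 0.1088]
tool_rot: [3.141, -0.002, -2.852]
contact_force: [-6.7, 0.1, 2.1]
width: 0.0
grip_force: 3.2
```

```bash
python3 p.py
```

```text
[array([-0.0534, -0.0761,  0.1088]), array([ 1.799903e+02, -9.110000e-02, -1.634207e+02])]
[array([ 0.0502, -0.4588,  0.1088]), array([ 1.799903e+02, -9.110000e-02, -1.634207e+02])]
```

Request:
step_arm(series=[0, 0, 0, 0.015, 0, 0, 0, 0, 0, 0, 0.015, 0, 0, 0, 0, 0, 0, 0, 0, -0.03, 0, 0, 0, 0, 0, 0, -0.03, 0.05, 0, 0, 0, 0, 0, -0.03, 0.05, 0, 0, -0.4, -0.03, 0.025, 0, 0.05, 0, 0, 0, -0.03, 0.025, 0, 0.05, 0, 0, 0, -0.026, 0.025, 0, 0.05, 0, 0, 0, 0, 0, 0, 0.05, 0, 0, 0, 0, 0, 0, 0.05, 0, 0, 0, 0, 0, 0, 0.05, 0, 0, 0, 0, 0, 0, 0.05])

```text
time: 10.98
tool_pos: [0.5606, -0.2118, 0.1989]
tool_rot: [-3.141, 0.0, -2.846]
contact_force: [0.5, -0.4, -0.2]
width: 0.586
grip_force: 0.0
```

```bash
python3 p.py; python3 - <<'E'
from h import *
print(sensors.sense()['width'])
f=grab('side','2');b=cv2.resize(f['image'][170:270,225:325],None,fx=6,fy=6,interpolation=cv2.INTER_CUBIC)
cv2.imwrite('pics/c4.png',b[...,::-1])
E
```

```text
[array([ 0.0023, -0.0014,  0.1989]), array([-1.799807e+02,  9.200000e-03, -1.630544e+02])]
[array([ 0.0673, -0.3672,  0.1989]), array([-1.799807e+02,  9.200000e-03, -1.630544e+02])]
0.5860962751378658
```

View pics/c4.png

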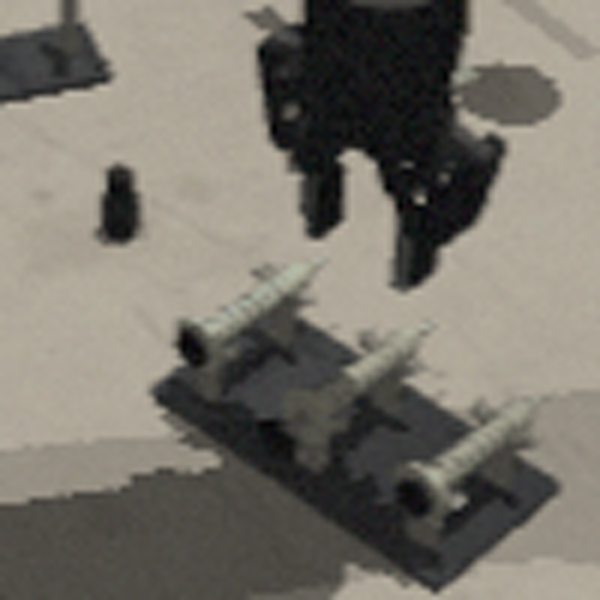

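Both outer syringes have their thumb discs against the flange (px (195,345) and (410,490)), and the gripper is open above the middle one. Next I'll descend and grip.

Request:
step_arm(series=[0, 0, 0, 0, 0, 0.03, 0.05, 0, 0, 0, 0, 0, 0.03, 0.05, 0, 0, 0, 0, 0, 0.02, 0.05, 0, 0, 0, 0, 0, 0.01, 0.05, 0, 0, 0, 0, 0, 0.009, 0.05, 0, 0, 0, 0, 0, 0, 0.05, 0, 0, 0, 0, 0, 0, 0.05])

```text
time: 11.62
tool_pos: [0.561, -0.2115, 0.1007]
tool_rot: [-3.141, 0.001, -2.845]
contact_force: [0.8, 0.3, -0.9]
width: 0.587
grip_force: 0.0
```

Request:
step_arm(series=[0, 0, 0, 0, 0, 0, 0.025, 0, 0, 0, 0, 0, 0, 0.025, 0, 0, 0, 0, 0, 0, 0.01, 0, 0, 0, 0, 0, 0, 0.01, 0, 0, 0, 0, 0, 0, 0.01, 0, 0, 0, 0, 0, 0, 0.01], grip_force=35)

```text
time: 12.12
tool_pos: [0.5613, -0.2109, 0.1011]
tool_rot: [-3.141, 0.001, -2.845]
contact_force: [-0.4, 1.4, 6.1]
width: 0.172
grip_force: 34.0
```

```bash
python3 p.py
```

```text
[array([ 0.0032, -0.0008,  0.1011]), array([-1.799609e+02,  8.220000e-02, -1.629845e+02])]
[array([ 0.0678, -0.3662,  0.1011]), array([-1.799609e+02,  8.220000e-02, -1.629845e+02])]
```

Request:
step_arm(series=[0, 0, 0, 0, 0, -0.005, 0.01, 0, 0, 0, 0, 0, -0.01, 0.01, 0, 0, 0, 0, 0, -0.02, 0.01, 0, 0, 0, 0, 0, -0.03, 0.01, 0, 0, 0, 0, 0, -0.03, 0.01, 0, 0, 0, 0, 0, -0.03, 0.01, 0, 0, 0, 0, 0, 0, 0.01, 0, 0, 0, 0, 0, 0, 0.01])

```text
time: 12.78
tool_pos: [0.5615, -0.2113, 0.2276]
tool_rot: [-3.139, 0.003, -2.845]
contact_force: [0.4, 0.1, -1.7]
width: 0.17
grip_force: 34.2
```

```bash
python3 p.py
```

```text
[array([ 0.0033, -0.0012,  0.2276]), array([-179.8449,    0.1878, -163.0061])]
[array([ 0.0681, -0.3666,  0.2276]), array([-179.8449,    0.1878, -163.0061])]
```

Request:
step_arm(series=[0, 0, 6.65, 0, 0, 0, 0.01, 0, 0, 6.65, 0, 0, 0, 0.01, 0, 0, 6.65, 0, 0, 0, 0.01, 0, 0, 6.65, 0, 0, 0, 0.01])

```text
time: 13.12
tool_pos: [0.5604, -0.2109, 0.2235]
tool_rot: [3.141, -0.002, 2.968]
contact_force: [0.2, 0.2, -0.8]
width: 0.172
grip_force: 34.2
```

Request:
step_arm(series=[0, 0, 0, 0.0056, 0.0305, 0, 0.01, 0, 0, 0, 0.0056, 0.0305, 0, 0.01, 0, 0, 0, 0.0056, 0.0305, 0, 0.01, 0, 0, 0, 0.0056, 0.0305, 0, 0.01, 0, 0, 0, 0.0056, 0.0305, 0, 0.01, 0, 0, 0, 0.0056, 0.0305, 0, 0.01, 0, 0, 0, 0.0056, 0.0305, 0, 0.01, 0, 0, 0, 0.0056, 0.0305, 0, 0.01, 0, 0, 0, 0.0056, 0.0305, 0, 0.01, 0, 0, 0, 0.0056, 0.0305, 0, 0.01, 0, 0, 0, 0.0056, 0.0305, 0, 0.01, 0, 0, 0, 0.0056, 0.0305, 0, 0.01])

```text
time: 14.12
tool_pos: [0.5549, 0.1624, 0.2236]
tool_rot: [-3.141, -0.002, 2.974]
contact_force: [0.5, -0.7, -0.8]
width: 0.172
grip_force: 34.3
```

Request:
step_arm(series=[0, 0, 0, 0, 0, 0, 0.01, 0, 0, 0, 0, 0, 0, 0.01, 0, 0, 0, 0, 0, 0, 0.01, 0, 0, 0, 0, 0, 0, 0.01])

```text
time: 14.45
tool_pos: [0.5555, 0.1602, 0.2243]
tool_rot: [-3.141, -0.001, 2.973]
contact_force: [0.2, -0.8, 0.0]
width: 0.173
grip_force: 34.4
```

```bash
python3 p.py; python3 - <<'E'
from h import *
f=grab('side','3');b=cv2.resize(f['image'][120:210,180:290],None,fx=6,fy=6,interpolation=cv2.INTER_CUBIC)
cv2.imwrite('pics/c5.png',b[...,::-1])
E
```

```text
[array([0.1037, 0.3566, 0.2243]), array([-1.799608e+02, -4.970000e-02,  1.703514e+02])]
[array([ 2.000e-04, -1.200e-03,  2.243e-01]), array([-1.799608e+02, -4.970000e-02,  1.703514e+02])]
```

View pics/c5.png

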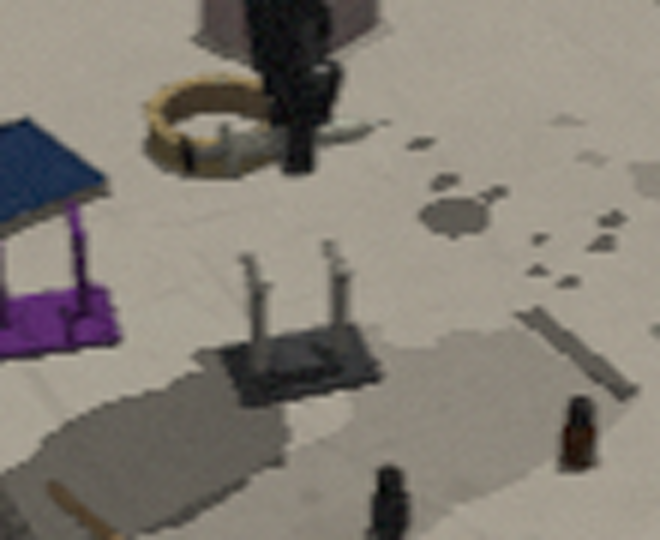

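The picture shows the syringe held level above the stand (post tops at crop px (250,262) and (332,250)). I'll check the post tops in both views before lowering.

```bash
python3 - <<'E'
from p import *
f=load('top','0');g=load('side','3')
a=np.array([[105,95],[90,157]])/5+[195,165]-.4
b=np.array([[332,252],[252,264]])/6+[180,120]-.42
for P in(plane(f,a,.078),plane(g,b,.077)):
    d=P[0]-P[1]; print(np.round(P,4).tolist(),'mid',np.round(P.mean(0),4),'len',np.linalg.norm(d).round(4),'yaw',np.degrees(np.arctan2(d[1],d[0])).round(1))
# automatic: bright prong pixels of posts in top/side around predicted tops
for n,h in(('top',f),('side',g)):
    for x in(-.026,.026):
        o=np.arange(-24,24.1,1)/1000
        print(n,x,[int(k) for k in samp(h,W(STAND,x,o,.078))])
        print('  along',[int(k) for k in samp(h,W(STAND,x+np.arange(-12,12.1,1)/1000,-.014,.078))],[int(k) for k in samp(h,W(STAND,x+np.arange(-12,12.1,1)/1000,.014,.078))])
E
```

```text
[[0.5812, 0.1579, 0.078], [0.5303, 0.1662, 0.078]] mid [0.5558 0.162  0.078 ] len 0.0515 yaw -9.2
[[0.5832, 0.1638, 0.077], [0.5347, 0.1748, 0.077]] mid [0.559  0.1693 0.077 ] len 0.0497 yaw -12.8
top -0.026 [62, 62, 62, 69, 81, 93, 108, 118, 124, 128, 131, 130, 128, 125, 123, 121, 120, 120, 120, 120, 120, 121, 122, 123, 122, 121, 121, 118, 115, 112, 111, 110, 108, 108, 108, 108, 107, 107, 109, 111, 114, 117, 120, 123, 129, 135, 139, 144, 148]
  along [42, 44, 46, 47, 48, 48, 48, 48, 62, 83, 104, 124, 131, 126, 121, 117, 110, 99, 88, 78, 70, 70, 70, 70, 70] [73, 73, 73, 74, 73, 73, 73, 74, 75, 79, 87, 99, 109, 117, 118, 109, 100, 90, 82, 79, 77, 76, 75, 74, 73]
top 0.026 [63, 67, 70, 76, 83, 92, 100, 107, 111, 114, 118, 120, 120, 120, 120, 120, 123, 127, 126, 124, 122, 119, 116, 114, 112, 112, 113, 114, 114, 113, 114, 115, 115, 115, 116, 117, 120, 120, 121, 123, 125, 130, 134, 137, 141, 145, 149, 152, 155]
  along [47, 47, 49, 52, 54, 57, 65, 74, 84, 93, 101, 109, 118, 126, 132, 134, 137, 140, 144, 148, 152, 155, 158, 159, 159] [75, 77, 78, 77, 73, 67, 62, 60, 69, 84, 99, 113, 121, 1
[... 347 characters left out ...]
88, 91, 93, 97, 102, 108, 114, 122, 131, 139, 147, 153, 158, 162] [162, 162, 162, 162, 159, 155, 150, 144, 132, 120, 109, 102, 101, 99, 98, 104, 114, 123, 132, 141, 149, 158, 165, 164, 163]
side 0.026 [81, 82, 84, 87, 93, 99, 104, 109, 112, 115, 118, 121, 123, 126, 124, 121, 118, 117, 115, 115, 115, 117, 119, 121, 121, 121, 121, 120, 119, 119, 119, 119, 118, 118, 117, 116, 114, 112, 110, 107, 108, 115, 124, 134, 142, 149, 156, 161, 163]
  along [159, 154, 149, 145, 134, 124, 114, 106, 107, 108, 110, 113, 118, 123, 128, 133, 138, 144, 149, 153, 156, 159, 161, 162, 163] [164, 165, 165, 165, 164, 159, 154, 148, 142, 133, 123, 114, 110, 114, 119, 124, 130, 136, 142, 149, 153, 157, 161, 164, 164]
```

Request:
step_arm(series=[0, 0, 0, -0.001, 0.001, 0.02, 0.01, 0, 0, 0, 0, 0, 0.03, 0.01, 0, 0, 0, 0, 0, 0.02, 0.01, 0, 0, 0, 0, 0, 0.01, 0.01, 0, 0, 0, 0, 0, 0.007, 0.01, 0, 0, 0, 0, 0, 0, 0.01, 0, 0, 0, 0, 0, 0, 0.01, 0, 0, 0, 0, 0, 0, 0.01])

```text
time: 15.17
tool_pos: [0.5574, 0.1619, 0.1394]
tool_rot: [3.141, 0.002, 2.974]
contact_force: [1.0, -0.4, -0.7]
width: 0.175
grip_force: 34.4
```

Request:
step_arm(series=[0, 0, 0, 0, 0, 0.002, 0.01, 0, 0, 0, 0, 0, 0.002, 0.01, 0, 0, 0, 0, 0, 0.001, 0.01])

```text
time: 15.42
tool_pos: [0.557, 0.162, 0.1331]
tool_rot: [3.141, 0.001, 2.974]
contact_force: [0.3, -0.2, -2.4]
width: 0.174
grip_force: 34.4
```

```bash
python3 p.py; python3 - <<'E'
from h import *
f=grab('side','4');grab('top','4');b=cv2.resize(f['image'][120:210,180:290],None,fx=6,fy=6,interpolation=cv2.INTER_CUBIC)
cv2.imwrite('pics/c6.png',b[...,::-1])
E
```

```text
[array([0.1056, 0.3578, 0.1331]), array([1.799854e+02, 3.390000e-02, 1.703981e+02])]
[array([0.0014, 0.0007, 0.1331]), array([1.799854e+02, 3.390000e-02, 1.703981e+02])]
```

View pics/c6.png

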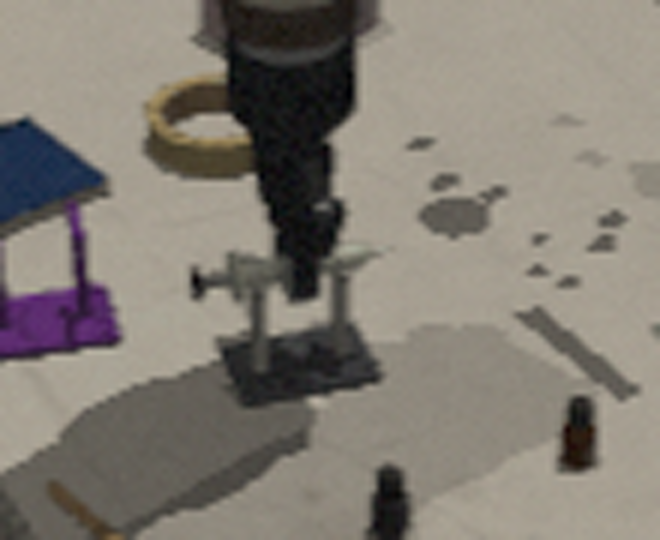

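The syringe is in line with both notches, with the flange clear outside the near post (px (235,270)). I'll lower it onto the posts.

Request:
step_arm(series=[0, 0, 0, 0, 0, 0.001, 0.01, 0, 0, 0, 0, 0, 0, 0.01, 0, 0, 0, 0, 0, 0, 0.01])

```text
time: 15.77
tool_pos: [0.5568, 0.1619, 0.1318]
tool_rot: [-3.142, -0.0, 2.974]
contact_force: [0.5, -0.1, -1.1]
width: 0.173
grip_force: 34.4
```

Request:
step_arm(series=[0, 0, 0, 0, 0, 0.001, 0.01, 0, 0, 0, 0, 0, 0, 0.01])

```text
time: 15.93
tool_pos: [0.5569, 0.162, 0.1312]
tool_rot: [3.141, 0.001, 2.974]
contact_force: [-0.2, 0.7, 1.3]
width: 0.173
grip_force: 34.6
```

Request:
step_arm(series=[0, 0, 0, 0, 0, 0.001, 0.01, 0, 0, 0, 0, 0, 0, 0.01])

```text
time: 16.1
tool_pos: [0.5569, 0.1621, 0.1311]
tool_rot: [3.141, 0.001, 2.974]
contact_force: [-3.1, -0.4, 7.1]
width: 0.171
grip_force: 35.2
```

```bash
python3 - <<'E'
from p import *
print(rel(STAND)[0])
# axial: sample along the syringe above/along axis in both views at z=.076; flange -40..-36, thumb disc dark, barrel end/nozzle
for n in('top','side'):
    f=load(n,'4'); a=np.arange(-80,72,2)/1000
    print(n,[(int(1000*x),int(v)) for x,v in zip(a,samp(f,W(STAND,a,.0007,.078)))])
    print(' flange line',[(int(1000*x),int(v)) for x,v in zip(a[12:32],samp(f,W(STAND,a[12:32],-.012,.078)))])
E
```

```text
[0.00132649 0.00081096 0.13105307]
top [(-80, 164), (-78, 164), (-76, 164), (-74, 163), (-72, 163), (-70, 162), (-68, 161), (-66, 161), (-64, 161), (-62, 161), (-60, 160), (-58, 160), (-56, 159), (-54, 159), (-52, 159), (-50, 160), (-48, 160), (-46, 161), (-44, 161), (-42, 160), (-40, 161), (-38, 161), (-36, 160), (-34, 159), (-32, 159), (-30, 159), (-28, 159), (-26, 159), (-24, 159), (-22, 159), (-20, 159), (-18, 158), (-16, 158), (-14, 158), (-12, 157), (-10, 155), (-8, 154), (-6, 153), (-4, 152), (-2, 151), (0, 149), (2, 149), (4, 149), (6, 148), (8, 147), (10, 144), (12, 142), (14, 141), (16, 140), (18, 141), (20, 141), (22, 139), (24, 137), (26, 137), (28, 136), (30, 134), (32, 131), (34, 128), (36, 126), (38, 124), (40, 123), (42, 124), (44, 126), (46, 130), (48, 135), (50, 139), (52, 142), (54, 145), (56, 147), (58, 149), (60, 150), (62, 152), (64, 154), (66, 156), (68, 157), (70, 157)]
 flange line [(-56, 159), (-54, 160), (-52, 160), (-50, 159), (-48, 158), (-46, 158), (-44, 158), (-42, 158), (-40, 157), (-38, 156), (-36, 156), (-34, 155), (-32, 155), (-30, 154), (-28, 153),
[... 433 characters left out ...]
16, 98), (-14, 94), (-12, 89), (-10, 86), (-8, 80), (-6, 72), (-4, 63), (-2, 54), (0, 42), (2, 28), (4, 21), (6, 18), (8, 20), (10, 23), (12, 30), (14, 36), (16, 47), (18, 56), (20, 66), (22, 74), (24, 89), (26, 106), (28, 121), (30, 136), (32, 144), (34, 146), (36, 145), (38, 145), (40, 145), (42, 142), (44, 139), (46, 139), (48, 138), (50, 145), (52, 153), (54, 158), (56, 161), (58, 157), (60, 155), (62, 156), (64, 158), (66, 162), (68, 164), (70, 165)]
 flange line [(-56, 136), (-54, 157), (-52, 167), (-50, 164), (-48, 151), (-46, 139), (-44, 117), (-42, 98), (-40, 86), (-38, 80), (-36, 87), (-34, 89), (-32, 83), (-30, 79), (-28, 80), (-26, 82), (-24, 85), (-22, 86), (-20, 85), (-18, 87)]
```

The syringe is seated and the side view puts it axially centred to within about 1 mm. Now I'll release and rise.

Request:
step_arm(series=[0, 0, 0, 0, 0, -0.001, 0.018, 0, 0, 0, 0, 0, 0, 0.025, 0, 0, 0, 0, 0, 0, 0.035, 0, 0, 0, 0, 0, 0, 0.045, 0, 0, 0, 0, 0, 0, 0.05, 0, 0, 0, 0, 0, 0, 0.05, 0, 0, 0, 0, 0, -0.01, 0.05, 0, 0, 0, 0, 0, -0.03, 0.05, 0, 0, 0, 0, 0, -0.04, 0.05, 0, 0, 0, 0, 0, -0.04, 0.05])

```text
time: 16.93
tool_pos: [0.5561, 0.1617, 0.2523]
tool_rot: [-3.141, -0.001, 2.974]
contact_force: [1.2, -1.2, 0.8]
width: 0.585
grip_force: 0.0
```

Request:
step_arm(series=[0, 0, 0, 0.03, 0, -0.02, 0.05, 0, 0, 0, 0.04, 0, 0, 0.05, 0, 0, 0, 0.04, 0, 0, 0.05, 0, 0, 0, 0.04, 0, 0, 0.05, 0, 0, 0, 0.04, 0, 0, 0.05, 0, 0, 0, 0, 0, 0, 0.05, 0, 0, 0, 0, 0, 0, 0.05])

```text
time: 17.52
tool_pos: [0.3683, 0.1939, 0.2724]
tool_rot: [3.14, 0.002, 2.976]
contact_force: [0.8, -0.0, -0.1]
width: 0.585
grip_force: 0.0
```

```bash
python3 - <<'E'
from m import *
f=grab('side','5');g=grab('top','5')
b=cv2.resize(f['image'][150:270,200:320],None,fx=5,fy=5,interpolation=cv2.INTER_CUBIC)
cv2.imwrite('pics/c7.png',b[...,::-1])
c=cv2.resize(g['image'][165:235,190:340],None,fx=5,fy=5,interpolation=cv2.INTER_CUBIC)
cv2.imwrite('pics/c8.png',c[...,::-1])
E
```

```text
(no output)
```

View pics/c7.png

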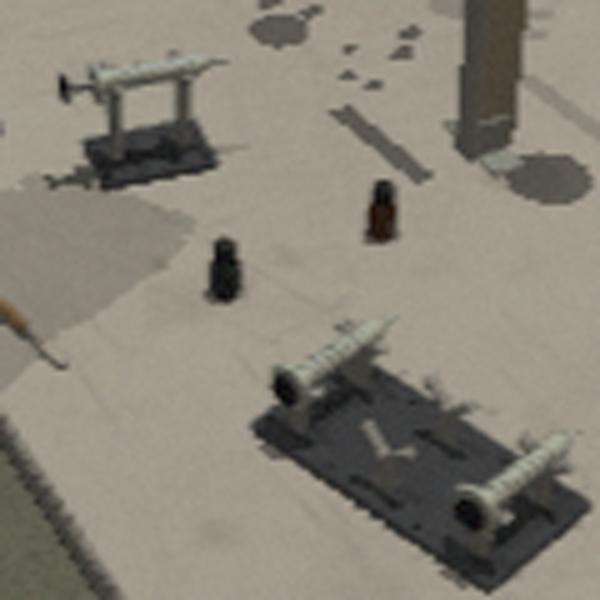

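View pics/c8.png

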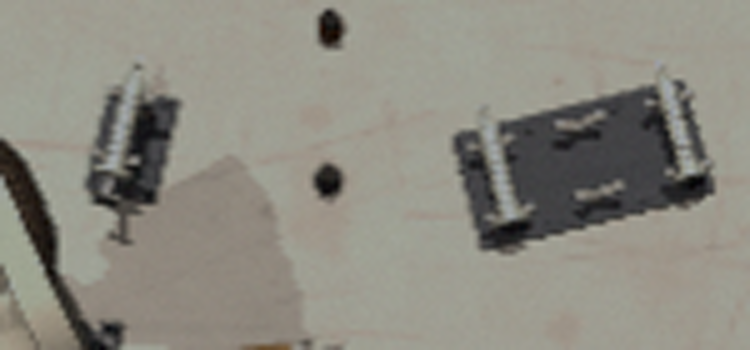

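Both views show the rejected syringe lying level in both stand notches. In the side crop the flange is at px 97 and the barrel end at about 201, with the posts at 116 and 183, so both midpoints are about 149.5 and it is centred. The other two syringes sit home in the rack, the vials are where they were, and the arm is clear.

```bash
python3 -c "
from cell import order
print(order.finish_job())"
```

```text
the job is handed in; nothing more can be done
None
```

The job is handed in: the two outer syringes are pushed fully home and still in the rack, and the middle one, which jammed at about 12.7 mm, lies level and centred on the reject stand.

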